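Stand the toppled seasonings back on their tray

TASK

The pepper mill and the red-capped spice jar have been knocked over on the worktop. Pick them up and stand both of them upright on the low wooden tray, next to the black-capped spice jar that is standing on it. Leave that jar standing where it is, and do not shove or knock over the bowl, glass and tin around.

Things in the scene. Friction and masses are not known exactly. Their poses are not given: they have to be found in the camera images.
- pepper_mill: pepper mill, round, 177 mm long, 51 mm in diameter: dark peppercorns in a clear lower part (52 wide, up to 112 mm from the underside), neck (46 wide) to 130, black cylindrical head (51 wide) to 177; all rigid. 0.24 kg. Origin: centre of its underside; own z points to the cap. Starts lying on its side on the worktop, cap end towards the robot and its right.
- spice_c: glass spice jar with a red cap, 97 mm tall, nearly round, 46 mm across; cap 45 in diameter from 76 to 97 above the underside; all rigid. 0.11 kg. Origin: centre of its underside; own z points to the cap. Starts lying on its side on the worktop, cap end towards the robot and its right.
- spice_b: slimmer glass spice jar with a black cap, 105 mm tall, 40 mm in diameter; it stands upright somewhere along the tray. Origin: centre of its underside, z up.
- tray: low open tray of light wood, fixed, sizes in mm: 98 x 274 outside, inside 86 (own x) x 262 (own y, the long way), floor 6 thick, walls 6 thick, rim 16 above the worktop; thin wire grips stick out 17 at both short ends, below the rim. Origin: centre of its underside, on the worktop; z up; own x points roughly away from the robot (yaw varies).
- white_bowl: small white bowl, 98 mm in diameter, 61 mm tall, a bystander; origin at the centre of its underside
- small_glass: small drinking glass, 49 mm in diameter, 62 mm tall, a bystander; origin at the centre of its underside
- paste_tin: tin, 57 mm in diameter, 72 mm tall, a bystander; origin at the centre of its underside

How it is judged (in metres and radians):
At the end, for the whole second after the job is handed in: Pepper mill and red-capped spice jar stand upright, cap up (within 0.12 rad), on the tray floor inside its rim, released and at rest; black-capped jar still upright on the tray within 30 mm of its start; bowl, glass and tin upright within 40 mm of theirs (x of pepper_mill in the frame of tray between -0.045 and 0.045 m and y of pepper_mill in the frame of tray between -0.133 and 0.133 m and z of pepper_mill in the frame of tray between 0 and 0.012 m and angle between each of pepper_mill, spice_c, spice_b's own z axis and vertical below 0.12 rad and linear speed of each of pepper_mill, spice_c, spice_b below 0.02 m/s and angular speed of each of pepper_mill, spice_c, spice_b below 0.4 rad/s and x of spice_c in the frame of tray between -0.045 and 0.045 m and y of spice_c in the frame of tray between -0.133 and 0.133 m and z of spice_c in the frame of tray between 0 and 0.012 m and x of spice_b in the frame of tray between -0.045 and 0.045 m and y of spice_b in the frame of tray between -0.133 and 0.133 m and z of spice_b in the frame of tray between 0 and 0.012 m and distance of spice_b from where it was at the start of the episode below 0.03 m and angle between each of white_bowl, small_glass, paste_tin's own z axis and vertical below 0.15 rad and distance of each of white_bowl, small_glass, paste_tin from where it was at the start of the episode below 0.04 m); the robot touches nothing.
It fails at once if the black-capped jar is tipped over or shoved more than 30 mm (angle between spice_b's own z axis and vertical above 0.4 rad or distance of spice_b from where it was at the start of the episode above 0.03 m).
It fails at once if the bowl, glass or tin is knocked over or shoved more than 40 mm (angle between any of white_bowl, small_glass, paste_tin's own z axis and vertical above 0.5 rad or distance of any of white_bowl, small_glass, paste_tin from where it was at the start of the episode above 0.04 m).
It also fails if it takes over 72 s, if anything falls off the work surface, if the arm or the gripper's body presses on something with over 40 N, if the wrist force passes 120 N, or if a joint passes its speed limit or range.

ROBOT

A 6-joint arm with a two-finger parallel gripper is mounted at the origin on a cart in front of the work surface, level with it; the furniture and walls round the work are solid. World frame = base frame: x ahead of the robot, y to its left, z up, the work surface at z = 0. Lengths are in m, angles in degrees, forces in N, time in s.
With the tool pointing down it reaches from about 0.375 to 0.9 m from the base axis. Payload 3.1 kg.
Tool frame: the origin (TCP) lies between the finger pads; the fingertips stand 11 mm ahead of it and the grasp point (between the pads) lies 8 mm behind it; x points along the fingers, y is the direction in which the jaws open and shut, and the axes are right-handed (so a half turn about x gives the same grasp; the last joint's range is limited). The gripper opens to 87 mm and grips with 3 to 60 N. Pads are 19 mm wide; open, the fingers measure 117 mm over their backs; the gripper's body (75 mm by 190 mm) begins 51 mm behind the grasp point.
Start: joints at [-78.237, 30.224, 82.088, -0, 67.689, -10.227], TCP at [0.234, -0.579, 0.234] pointing down, gripper open.
Joint ranges: [-176.69, 176.69], [-43.24, 126.21], [12.49, 139.97], [-82, 262], [0, 151.66], [-163.58, 163.58]. Speed limits (degrees/s): [159.86, 159.86, 180, 180, 180, 180].

INTERFACE

Orientations are given as a 3x3 rotation matrix whose columns are the frame's x, y, z axes.
In Python, from rig import bot gives the robot as it stands.
- The arm moves only by the shell command python3 -m inch 'ROWS' [OPENING]. ROWS is a JSON object of lists of equal length, an entry for each row: "dp": the shift along the tool's x, y, z in mm, a list of three; "yaw": the turn about the tool's x in degrees. In form: {"dp": [[tx, ty, tz], ...], "yaw": [yaw, ...]}. A call has 1 to 20 rows; each row shifts and turns the commanded pose from where the row before left it, along the tool's axes as they then stand; what a row does not reach is not made up. A row lasts 1/12 s, in which the tool goes at most 41.7 mm and 7.16 degrees, less where a joint would pass 70% of its speed; a pose out of reach is approached as far as the arm can. A call is refused whole if a number of a shift passes 41.7 or a number of a turn 7.16, either way. A call with a gripper value outside its range is refused whole. OPENING is the finger opening in mm, from 0 to 87, set as the call begins (- or left out, the last holds). The fingers move at their own pace and stop on an object; the grip force is fixed at half the most. Time passes only in rows, so rows that do not move let the fingers close. It gives the time, the measured TCP pose, the force and the opening at its end, in the units of the state.
- bot.read_state(): the state, without advancing time (a new reading comes with each control period).
- bot.capture(name): name is "scene" or "top" or "wrist"; returns a dict with "color" (384x512x3 uint8, red, green, blue), "intrinsics" (3x3 intrinsics, pixels), "pose" (4x4, takes a point from camera to world coordinates). Camera axes: x right, y down, z forward; pixel columns grow to the right and rows downward; lengths in m; the calibration is good to about 2 mm. A picture is of the moment at which its call begins. There is no depth.
- bot.hand_in(): hands the job in, once; it reports no verdict.
The state is a dict: "time_s": time; "joint_positions": joint angles; "qvel": joint speeds; "tau": joint torques, N m; "position": TCP position; "tcp_rot": TCP orientation; "force": force on the tool from outside, world axes, zero at the start; "moment": the same for the moment, N m; "opening": opening from 0.0 (shut) to 1.0 (fully open).
Only numpy, scipy, OpenCV 4.12 (cv2) and the standard library are available. Lean on these libraries where they do the work, as an engineer would, in place of code of your own. Each camera call takes 0.05 s, during which the arm holds its last target.

## Working session

There is one attempt and no reset: what is moved stays moved. The work goes in short steps, Python scripts to look and compute and a shell command to move; the robot and the scene stay as the last step left them, time stands still between calls to the robot, and variables do not carry over. Pictures are saved under pics/ and viewed, and the job is handed in when it is done.

```bash
ls; mkdir -p pics
python3 - <<'E'
from rig import bot
import cv2,numpy as np
s=bot.read_state()
for k,v in s.items(): print(k,np.round(v,3).tolist())
for n in ["scene","top","wrist"]:
    c=bot.capture(n); cv2.imwrite(f"pics/{n}0.png",c["color"][:,:,::-1]); np.savez(f"pics/{n}0.npz",**c)
    print(n,c["intrinsics"].tolist(),np.round(c["pose"],3).tolist())
E
```

```text
pics
time_s 0.0
joint_positions [-78.237, 30.279, 82.157, 0.0, 67.688, -10.229]
qvel [-0.006, 0.07, 0.019, 0.136, 0.033, -0.015]
tau [-0.002, -44.004, -17.659, 0.063, 0.058, -0.0]
position [0.234, -0.579, 0.233]
tcp_rot [[-0.0, 0.374, -0.927], [0.002, -0.927, -0.374], [-1.0, -0.002, -0.0]]
force [0.651, 0.15, -0.044]
moment [0.013, 0.017, -0.005]
opening 0.997
scene [[453.78622429958045, 0.0, 251.4664982215676], [0.0, 453.78622429958045, 188.4300405319026], [0.0, 0.0, 1.0]] [[-0.57, -0.661, 0.488, -0.003], [-0.822, 0.471, -0.321, 0.396], [-0.017, -0.584, -0.812, 0.989], [0.0, 0.0, 0.0, 1.0]]
top [[417.16011118326713, 0.0, 255.84238637479282], [0.0, 417.16011118326713, 193.9864806625795], [0.0, 0.0, 1.0]] [[-0.005, -0.985, 0.172, 0.399], [-1.0, 0.005, -0.001, 0.021], [0.001, -0.172, -0.985, 1.045], [0.0, 0.0, 0.0, 1.0]]
wrist [[326.61744861429315, 0.0, 255.30039169936336], [0.0, 326.61744861429315, 191.38397752932687], [0.0, 0.0, 1.0]] [[0.375, -0.886, -0.272, 0.309], [-0.927, -0.358, -0.11, -0.549], [-0.0, 0.293, -0.956, 0.384], [0.0, 0.0, 0.0, 1.0]]
```

View pics/scene0.png

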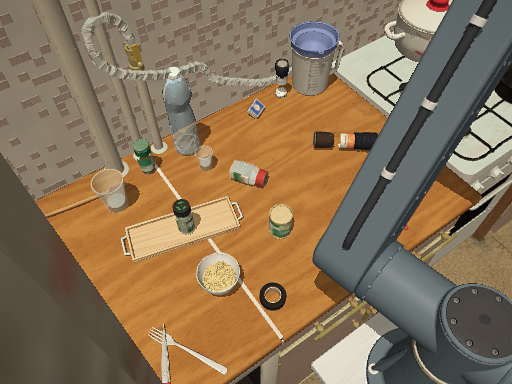

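View pics/top0.png

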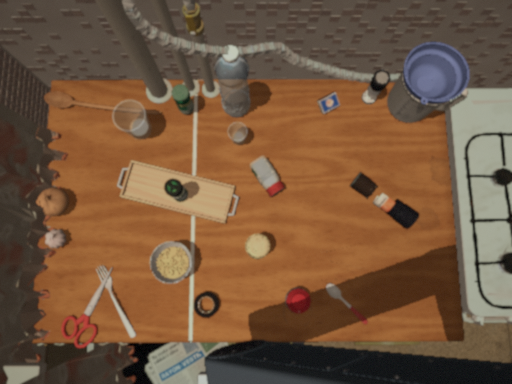

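View pics/wrist0.png

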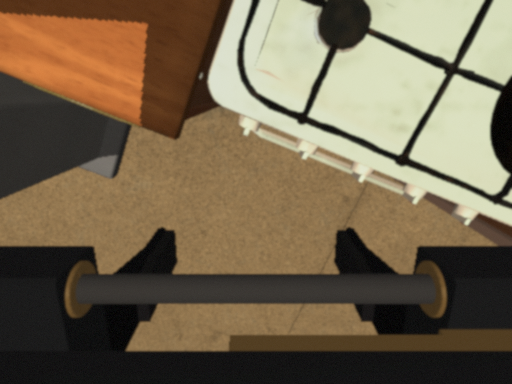

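Top view: tray around (178,191) with the black-capped jar at (175,188), red-capped jar at (267,175), mill at (384,200), bowl (172,262), tin (258,245), glass (237,133). I'll zoom in on these before measuring.

Run:
```python
import cv2,numpy as np
t=cv2.imread('pics/top0.png'); s=cv2.imread('pics/scene0.png')
a=cv2.resize(t[165:235,335:435],None,fx=5,fy=5,interpolation=cv2.INTER_CUBIC)
b=cv2.resize(t[145:205,240:300],None,fx=5,fy=5,interpolation=cv2.INTER_CUBIC)
c=np.zeros((350,800,3),np.uint8); c[:350,:500]=a; c[:300,500:800]=b
cv2.imwrite('pics/z1.png',c)
d=cv2.resize(t[150:230,110:250],None,fx=5,fy=5,interpolation=cv2.INTER_CUBIC); cv2.imwrite('pics/z2.png',d)
e=cv2.resize(s[100:260,220:380],None,fx=3.6,fy=3.6,interpolation=cv2.INTER_CUBIC); cv2.imwrite('pics/z3.png',e)
```

```text
(no output)
```

View pics/z1.png

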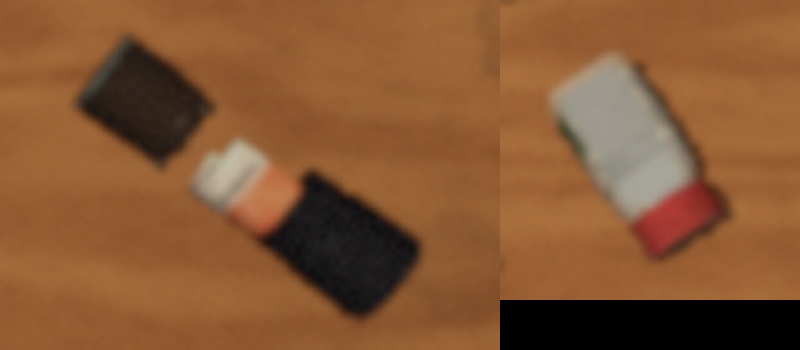

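View pics/z2.png

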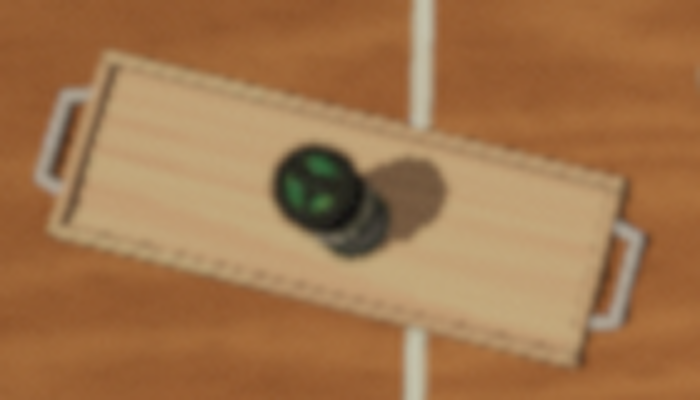

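View pics/z3.png

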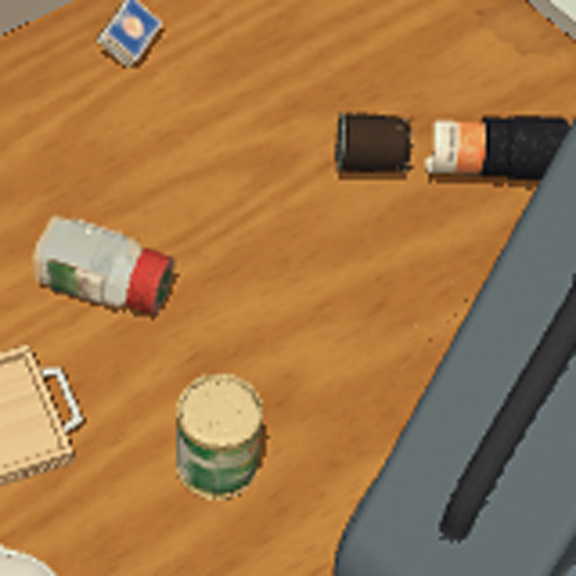

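The mill's base (peppercorns) is the upper-left end, with mid at about (355.5,179). Its black head is lower right, ending at about (413,221). The jar's base is at about (257,160) and its red cap ends at about (278,192). Next I'll cast these to world points.

```bash
cat > h.py <<'E'
import numpy as np,cv2
def load(f):
    d=np.load(f); return d['color'],d['intrinsics'],d['pose']
def ray(K,P,uv,z):
    uv=np.atleast_2d(np.array(uv,float)); d=np.c_[(uv[:,0]-K[0,2])/K[0,0],(uv[:,1]-K[1,2])/K[1,1],np.ones(len(uv))]@P[:3,:3].T
    o=P[:3,3]; return o+d*((z-o[2])/d[:,2])[:,None]
def proj(K,P,X):
    X=np.atleast_2d(np.array(X,float)); c=(X-P[:3,3])@P[:3,:3]; return np.c_[K[0,0]*c[:,0]/c[:,2]+K[0,2],K[1,1]*c[:,1]/c[:,2]+K[1,2]]
E
python3 - <<'E'
from h import *
im,K,P=load('pics/top0.npz')
hsv=cv2.cvtColor(im,cv2.COLOR_RGB2HSV)
def comp(m,x0,y0,x1,y1):
    r=np.zeros_like(m); r[y0:y1,x0:x1]=m[y0:y1,x0:x1]
    n,l,st,c=cv2.connectedComponentsWithStats(r); i=1+np.argmax(st[1:,4]); return l==i,st[i]
def rect(m):
    c,_=cv2.findContours(m.astype(np.uint8),cv2.RETR_EXTERNAL,cv2.CHAIN_APPROX_NONE)
    return cv2.boxPoints(cv2.minAreaRect(np.vstack(c)))
dark=((hsv[...,2]<75)).astype(np.uint8)
def show(n,m,z):
    b=rect(m); W=ray(K,P,b,z); c=W.mean(0)
    e=[(W[(i+1)%4]-W[i])[:2] for i in range(2)]
    print(n,'px',b.mean(0).round(1),'ctr',c.round(4),'edges',[(round(np.linalg.norm(v)*1000,1),round(np.degrees(np.arctan2(v[1],v[0])),1)) for v in e],m.sum())
m,_=comp(dark,375,190,430,235); show('head',m,.0255)
m,_=comp(dark,345,165,380,202); show('pepper',m,.0255)
red=((hsv[...,0]<6)|(hsv[...,0]>172))&(hsv[...,1]>140)
m,_=comp(red.astype(np.uint8),255,170,295,200); show('redcap',m,.023)
gry=(hsv[...,1]<70)&(hsv[...,2]>100)
m,_=comp(gry.astype(np.uint8),242,148,290,195); show('jarbody',m,.023)
# manual
for n,p,z in [('mill base mid',(355.5,178.8),.026),('mill head end',(413,221.3),.0255),('jar base',(257.2,160),.023),('jar cap end',(278.5,191.5),.0225)]:
    print(n,ray(K,P,p,z).round(4))
c=lambda p:(110+p[0]/5,150+p[1]/5)
print('tray corners',ray(K,P,[c((108,52)),c((626,180)),c((578,365)),c((48,235))],.016).round(4))
print('spice_b cap top',ray(K,P,c((322,188)),.111).round(4))
print('bowl',ray(K,P,(172,262),.061).round(3),'tin',ray(K,P,(258,245),.072).round(3),'glass',ray(K,P,(237,131),.062).round(3))
E
```

```text
head px [402.8 214.2] ctr [ 0.5252 -0.3419  0.0255] edges [(np.float64(50.2), np.float64(-36.8)), (np.float64(65.6), np.float64(-126.5))] 490
pepper px [363.5 185.1] ctr [ 0.5985 -0.2489  0.0255] edges [(np.float64(44.4), np.float64(-38.1)), (np.float64(52.7), np.float64(-128.7))] 349
redcap px [275.2 188.2] ctr [ 0.5921 -0.0288  0.023 ] edges [(np.float64(42.0), np.float64(-56.2)), (np.float64(21.0), np.float64(-147.5))] 136
jarbody px [264.3 171.8] ctr [ 0.6344 -0.0021  0.023 ] edges [(np.float64(45.9), np.float64(-55.8)), (np.float64(72.3), np.float64(-147.5))] 478
mill base mid [[ 0.6145 -0.2295  0.026 ]]
mill head end [[ 0.5074 -0.3659  0.0255]]
jar base [[0.6648 0.0157 0.023 ]]
jar cap end [[ 0.5838 -0.037   0.0225]]
tray corners [[0.6671 0.3347 0.016 ]
 [0.5996 0.0713 0.016 ]
 [0.5064 0.0947 0.016 ]
 [0.5729 0.3603 0.016 ]]
spice_b cap top [[0.578  0.2052 0.111 ]]
bowl [[0.411 0.216 0.061]] tin [[0.449 0.015 0.072]] glass [[0.728 0.065 0.062]]
```

```bash
python3 -m inch '{"dp": [[0,-11,-37.7],[0,-11,-37.7],[0,-11,-37.7],[0,-11,-37.7],[0,-11,-37.7],[0,-11,-37.7],[0,-11,-37.7],[0,-11,-37.7],[0,-11,-37.7],[0,0,0],[0,0,0],[0,0,0],[0,0,0],[0,0,0],[0,0,0],[0,0,0]], "yaw": [0,0,0,0,0,0,0,0,0,-6,-6,-6,-6,-6,0,0]}' 87
cat >> h.py <<'E'
def todo(target,ang=None):
    "dp (mm, tool axes) from measured pose to world target; yaw deg to bring tool y to ang (mod 180)"
    from rig import bot
    s=bot.read_state(); R=np.array(s['tcp_rot']); p=np.array(s['position'])
    a=np.degrees(np.arctan2(R[1,1],R[0,1]))
    y=None if ang is None else ((a-ang+90)%180)-90
    print('t',s['time_s'],'pos',p.round(4),'yang',round(a,1),'F',np.round(s['force'],1),'open mm',round(87*s['opening'],1),'dp',((np.array(target)-p)@R*1000).round(1),'yaw',y)
def snap(cam,n):
    from rig import bot
    c=bot.capture(cam); cv2.imwrite(f'pics/{n}.png',c['color'][:,:,::-1]); np.savez(f'pics/{n}.npz',**c)
E
python3 - <<'E'
from h import *
snap('wrist','w1'); todo([0.5119,-0.360,0.0175],-38.1)
E
```

```text
time_s: 1.48
position: [0.5115, -0.3605, 0.2332]
tcp_rot: [[-0.0, 0.786, -0.618], [0.001, -0.618, -0.786], [-1.0, -0.001, -0.0]]
force: [0.2, -0.0, -0.8]
opening: 1.001
t 1.5333 pos [ 0.5115 -0.3605  0.2333] yang -38.2 F [-0.6 -0.5 -0.5] open mm 86.8 dp [ 2.158e+02  1.000e-01 -7.000e-01] yaw -0.05569248119678605
```

View pics/w1.png

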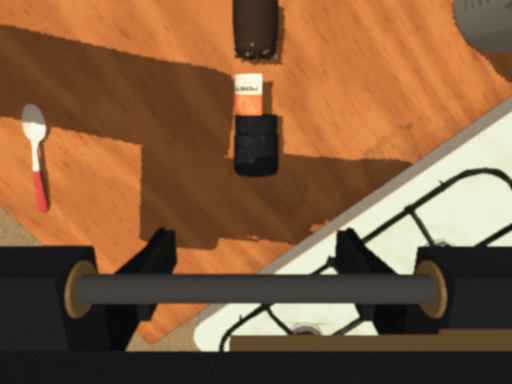

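The wrist view shows the mill lined up with the tool: axis at column 256 and head end near row 175. I'll cross-check the head end by ray.

Run:
```python
from h import *
im,K,P=load('pics/w1.npz')
print(ray(K,P,[(256,175),(234,150),(278,150),(256,115),(256,116)],.0255).round(4))
print(ray(K,P,[(256,172)],.045).round(4))
for z in (.168,.177): print(proj(K,P,[[0.6157-.618*z,-0.228-.786*z,.0255]]))
```

```text
[[ 0.5061 -0.3695  0.0255]
 [ 0.5045 -0.332   0.0255]
 [ 0.5429 -0.3621  0.0255]
 [ 0.547  -0.3173  0.0255]
 [ 0.5464 -0.3181  0.0255]]
[[ 0.5111 -0.3629  0.045 ]]
[[254.87634282 165.51260285]]
[[254.87452167 173.30099045]]
```

Both views agree within 2 mm. Descend and close.

```bash
python3 -m inch '{"dp": [[25,0,0],[35,0,0],[35,0,0],[35,0,0],[35,0,0],[25,0,0],[15,0,0],[10,0,0],[1,0,0],[0,0,0],[0,0,0]], "yaw": [0,0,0,0,0,0,0,0,0,0,0]}' 87
python3 -m inch '{"dp": [[0,0,0],[0,0,0],[0,0,0],[0,0,0],[0,0,0],[0,0,0],[0,0,0],[0,0,0]], "yaw": [0,0,0,0,0,0,0,0]}' 40
```

```text
time_s: 2.45
position: [0.5123, -0.3614, 0.0187]
tcp_rot: [[0.002, 0.788, -0.616], [-0.002, -0.616, -0.788], [-1.0, 0.002, 0.0]]
force: [0.3, -0.3, 0.4]
opening: 0.996
time_s: 3.12
position: [0.5116, -0.3607, 0.0177]
tcp_rot: [[0.0, 0.788, -0.616], [-0.0, -0.616, -0.788], [-1.0, 0.0, 0.0]]
force: [-0.1, -0.2, 0.6]
opening: 0.579
```

Gripped at 50.4 mm (the head is 51). Lift a little and see whether it swings.

```bash
python3 -m inch '{"dp": [[-10,0,0],[-10,0,0],[-10,0,0],[-10,0,0],[-10,0,0],[-10,0,0],[-10,0,0],[-10,0,0],[0,0,0],[0,0,0]], "yaw": [0,0,0,0,0,0,0,0,0,0]}'
python3 - <<'E'
from h import *
snap('wrist','w2'); snap('scene','s2'); todo([0.5119,-0.360,0.0175],-38.1)
a=cv2.imread('pics/w2.png');b=cv2.imread('pics/s2.png')
b=cv2.resize(b[100:250,240:440],(400,300)); c=np.zeros((300,800,3),np.uint8); c[:,:400]=cv2.resize(a,(400,300)); c[:,400:]=b; cv2.imwrite('pics/c2.png',c)
E
```

```text
time_s: 3.95
position: [0.5121, -0.3613, 0.0987]
tcp_rot: [[0.002, 0.788, -0.616], [-0.002, -0.616, -0.788], [-1.0, 0.003, 0.0]]
force: [0.3, 0.4, -2.4]
opening: 0.579
t 4.05 pos [ 0.5117 -0.361   0.0976] yang -38.0 F [-0.8 -1.6 -1. ] open mm 50.4 dp [80.1 -0.5 -0.9] yaw 0.06686222564366062
```

View pics/c2.png

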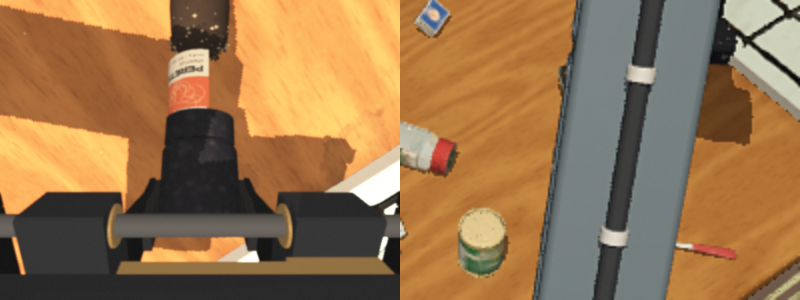

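The mill is held and drooping only slightly, judging by the narrowing widths. The pinch is holding it, so I'll ease the grip in small steps while the base is still near the worktop.

```bash
python3 -m inch '{"dp": [[0,0,0],[0,0,0],[0,0,0],[0,0,0]], "yaw": [0,0,0,0]}' 50.3
python3 - <<'E'
from h import *
snap('wrist','w3'); todo([0.5119,-0.360,0.0175],-38.1)
E
python3 -m inch '{"dp": [[0,0,0],[0,0,0],[0,0,0]], "yaw": [0,0,0]}' 50.7
python3 - <<'E'
from h import *
snap('wrist','w4'); todo([0.5119,-0.360,0.0175],-38.1)
a=cv2.imread('pics/w3.png');b=cv2.imread('pics/w4.png')
cv2.imwrite('pics/c3.png',np.hstack([cv2.resize(a,(400,300)),cv2.resize(b,(400,300))]))
E
```

```text
time_s: 4.38
position: [0.5116, -0.3608, 0.0973]
tcp_rot: [[-0.0, 0.788, -0.616], [0.0, -0.616, -0.788], [-1.0, -0.0, -0.0]]
force: [-0.4, -1.2, 0.0]
opening: 0.579
t 4.4333 pos [ 0.5116 -0.3608  0.0974] yang -38.0 F [ 0.3 -2.2 -0.5] open mm 50.5 dp [79.9 -0.3 -0.8] yaw 0.0826740464588056
time_s: 4.68
position: [0.5116, -0.3607, 0.0975]
tcp_rot: [[0.0, 0.788, -0.616], [0.0, -0.616, -0.788], [-1.0, 0.0, -0.0]]
force: [0.9, -1.1, -0.7]
opening: 0.581
t 4.7333 pos [ 0.5116 -0.3606  0.0976] yang -38.0 F [-0.5 -1.2 -1.2] open mm 50.6 dp [80.1 -0.2 -0.7] yaw 0.08556283089586714
```

View pics/c3.png

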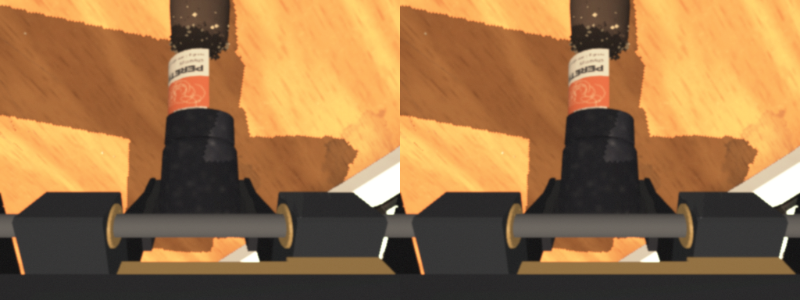

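The tool feels only about half the mill's weight, so the base seems to rest on the worktop with the mill tilted roughly 30°. I'll follow an arc about the base edge.

```bash
python3 -m inch '{"dp": [[-7,0,-7],[-7,0,-7],[-7,0,-7],[-6,0,-8],[-6,0,-8],[-5.5,0,-8],[-4.5,0,-9],[-4.5,0,-9],[-4,0,-9],[0,0,0],[0,0,0]], "yaw": [0,0,0,0,0,0,0,0,0,0,0]}' 50.5
python3 - <<'E'
from h import *
snap('wrist','w5'); snap('scene','s5'); todo([0.5119,-0.360,0.0175],-38.1)
a=cv2.imread('pics/w5.png');b=cv2.imread('pics/s5.png')
cv2.imwrite('pics/c4.png',np.hstack([cv2.resize(a,(400,300)),cv2.resize(b,(400,300))]))
E
```

```text
time_s: 5.65
position: [0.5565, -0.3034, 0.1493]
tcp_rot: [[0.0, 0.789, -0.615], [-0.0, -0.615, -0.789], [-1.0, 0.001, 0.0]]
force: [-0.1, -0.0, 0.2]
opening: 0.584
t 5.75 pos [ 0.5559 -0.304   0.149 ] yang -38.0 F [-0.  -0.1 -0.3] open mm 50.6 dp [131.5  -0.2  71.2] yaw 0.0835713759379928
```

View pics/c4.png

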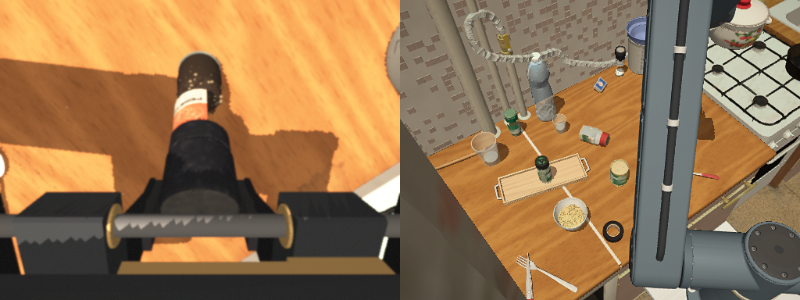

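The wrist view shows it rotating: the head top is now visible and the base end sits near (260,72) in full pixels. I'll check the tilt by ray.

Run:
```python
from h import *
im,K,P=load('pics/w5.npz')
g=np.array([0.5559,-0.304]);a=np.array([-.616,-.788])
for px in [(256,68),(256,78)]:
  for z in (0,.03,.05,.08):
    w=ray(K,P,[px],z)[0]; print(px,z,'dist ahead of grasp mm',((w[:2]-g)@-a*1000).round(1))
cv2.imwrite('pics/z5.png',cv2.resize(im[40:300,150:380,::-1],None,fx=2.2,fy=2.2,interpolation=cv2.INTER_CUBIC))
```

```text
(256, 68) 0 dist ahead of grasp mm 100.4
(256, 68) 0.03 dist ahead of grasp mm 98.5
(256, 68) 0.05 dist ahead of grasp mm 97.3
(256, 68) 0.08 dist ahead of grasp mm 95.4
(256, 78) 0 dist ahead of grasp mm 92.2
(256, 78) 0.03 dist ahead of grasp mm 91.2
(256, 78) 0.05 dist ahead of grasp mm 90.5
(256, 78) 0.08 dist ahead of grasp mm 89.4
```

View pics/z5.png

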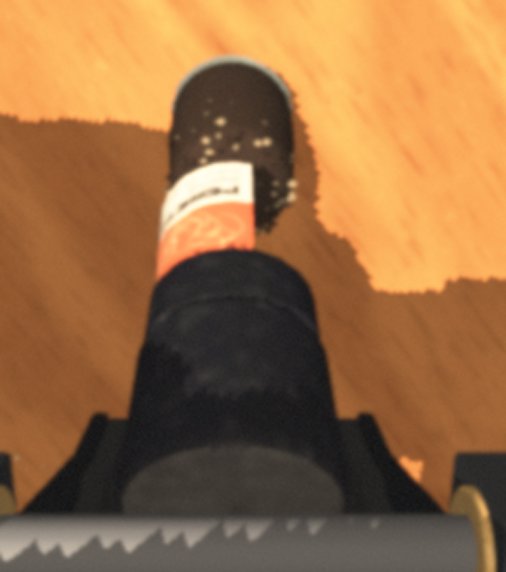

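Tilt is about 62° with the base edge on the worktop, so I'll continue the arc to upright.

```bash
python3 -m inch '{"dp": [[-3,0,-9.5],[-3,0,-9.5],[-3,0,-9.5],[-1,0,-10],[-1,0,-10],[-1,0,-10],[0,0,-9],[0,0,-9],[0,0,-8],[0,0,0],[0,0,0]], "yaw": [0,0,0,0,0,0,0,0,0,0,0]}' 50.5
python3 - <<'E'
from h import *
snap('wrist','w6'); snap('top','t6'); todo([0.5119,-0.360,0.0175],-38.1)
a=cv2.imread('pics/w6.png');b=cv2.imread('pics/t6.png')
cv2.imwrite('pics/c5.png',np.hstack([cv2.resize(a,(400,300)),cv2.resize(b,(400,300))]))
E
```

```text
time_s: 6.67
position: [0.608, -0.2368, 0.1608]
tcp_rot: [[-0.001, 0.789, -0.615], [-0.0, -0.615, -0.789], [-1.0, -0.001, 0.001]]
force: [-0.2, -0.8, -4.2]
opening: 0.582
t 6.7667 pos [ 0.6077 -0.2376  0.1609] yang -38.0 F [-0.9  0.3 -2.9] open mm 50.9 dp [143.5  -0.  155.4] yaw 0.08672895106735723
```

View pics/c5.png

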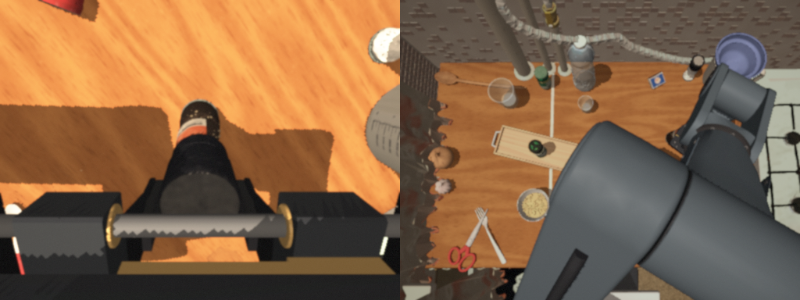

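```bash
cat >> h.py <<'E'
def tilt(f,pos,yang,L,R,H):
    "predicted wrist pixel rows of far base edge for elevation phi; L grasp->base, R radius, H unused"
    im,K,P=load(f); n=np.radians(yang); a=np.array([np.cos(n+np.pi/2),np.sin(n+np.pi/2)])  # ahead dir = -toolz
    for phi in range(50,111,5):
        c,s=np.cos(np.radians(phi)),np.sin(np.radians(phi)); g=pos[2]+.008
        fw=L*c+R*s; z=g-L*s+R*c; fw2=L*c-R*s; z2=g-L*s-R*c
        print(phi,'far',proj(K,P,[[*(pos[:2]+a*fw),z]])[0].round(0),'low z',round(z2,3))
E
python3 - <<'E'
from h import *
tilt('pics/w6.npz',np.array([.6077,-.2376,.1609]),-38.0,.168,.026,0)
im=load('pics/w6.npz')[0]; cv2.imwrite('pics/z6.png',cv2.resize(im[90:320,150:380,::-1],None,fx=2.4,fy=2.4,interpolation=cv2.INTER_CUBIC))
E
```

```text
50 far [255.  22.] low z 0.023
55 far [255.  40.] low z 0.016
60 far [255.  57.] low z 0.01
65 far [255.  74.] low z 0.006
70 far [255.  90.] low z 0.002
75 far [255. 106.] low z -0.0
80 far [255. 121.] low z -0.001
85 far [255. 136.] low z -0.001
90 far [255. 151.] low z 0.001
95 far [255. 166.] low z 0.004
100 far [255. 180.] low z 0.008
105 far [255. 195.] low z 0.013
110 far [255. 209.] low z 0.02
```

View pics/z6.png

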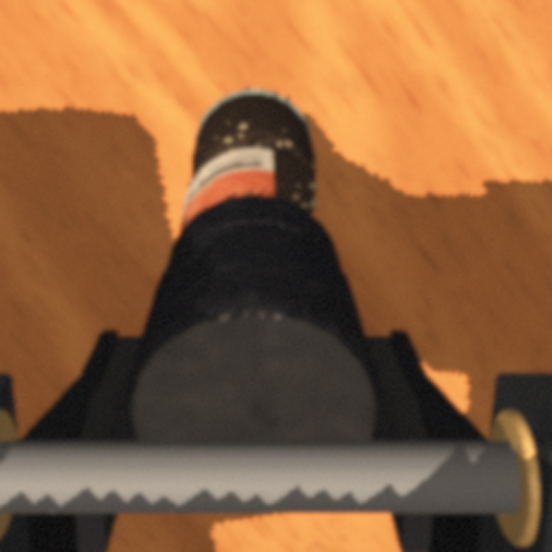

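Far base edge is at row ~127, so it's at about 82°. Now move ahead and press lightly to set the base flat.

```bash
python3 -m inch '{"dp": [[0.5,0,-7],[0.5,0,-7],[0.5,0,-7],[0.5,0,-3],[1,0,0],[0,0,0],[0,0,0]], "yaw": [0,0,0,0,0,0,0]}' 50.5
python3 - <<'E'
from h import *
from rig import bot
snap('wrist','w7'); s=bot.read_state(); todo([0.5119,-0.360,0.0175],-38.1)
tilt('pics/w7.npz',np.array(s['position']),-38.0,.168,.026,0)
im=load('pics/w7.npz')[0]; cv2.imwrite('pics/z7.png',cv2.resize(im[90:320,150:380,::-1],None,fx=2.4,fy=2.4,interpolation=cv2.INTER_CUBIC))
E
```

```text
time_s: 7.35
position: [0.6236, -0.2184, 0.1593]
tcp_rot: [[0.002, 0.788, -0.616], [-0.001, -0.616, -0.788], [-1.0, 0.002, -0.001]]
force: [0.4, 1.4, 5.6]
opening: 0.586
t 7.4 pos [ 0.6235 -0.2185  0.1593] yang -38.0 F [-0.4  1.4  6.3] open mm 50.9 dp [141.7  -1.1 180.4] yaw 0.08617386877327249
50 far [254.  21.] low z 0.022
55 far [254.  39.] low z 0.015
60 far [254.  57.] low z 0.009
65 far [254.  74.] low z 0.004
70 far [254.  90.] low z 0.001
75 far [254. 105.] low z -0.002
80 far [254. 121.] low z -0.003
85 far [254. 136.] low z -0.002
90 far [254. 151.] low z -0.001
95 far [254. 165.] low z 0.002
100 far [254. 180.] low z 0.006
105 far [254. 194.] low z 0.012
110 far [254. 209.] low z 0.018
```

View pics/z7.png

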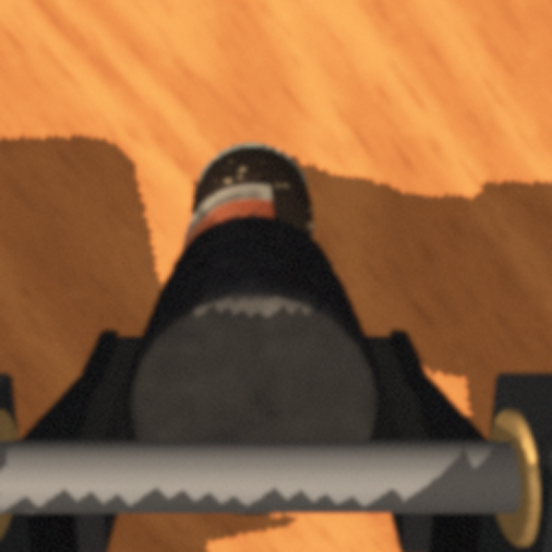

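Upright: far edge at row ~150 gives 90°, with 6 N of press. Grip firmly and lift.

```bash
python3 -m inch '{"dp": [[0,0,0],[0,0,0],[0,0,0],[0,0,0],[-5,0,0],[-12,0,0],[-18,0,0],[-20,0,0],[-20,0,0],[-20,0,0],[-20,0,0],[-18,0,0],[-12,0,0],[-5,0,0],[0,0,0],[0,0,0]], "yaw": [0,0,0,0,0,0,0,0,0,0,0,0,0,0,0,0]}' 40
python3 - <<'E'
from h import *
from rig import bot
snap('wrist','w8'); s=bot.read_state(); todo([0.605,.288,0.31],-14.2)
tilt('pics/w8.npz',np.array(s['position']),-38.0,.168,.026,0)
im=load('pics/w8.npz')[0]; cv2.imwrite('pics/z8.png',cv2.resize(im[90:320,150:380,::-1],None,fx=2.4,fy=2.4,interpolation=cv2.INTER_CUBIC))
E
```

```text
time_s: 8.73
position: [0.6222, -0.2183, 0.3074]
tcp_rot: [[-0.001, 0.788, -0.616], [0.001, -0.616, -0.788], [-1.0, -0.001, 0.0]]
force: [0.3, 0.5, -3.9]
opening: 0.584
t 8.7833 pos [ 0.6219 -0.2181  0.3068] yang -38.0 F [ 1.   0.  -2.9] open mm 50.4 dp [  -2.6 -325.1 -388.3] yaw -23.81735460878788
50 far [254.  21.] low z 0.169
55 far [254.  39.] low z 0.162
60 far [254.  57.] low z 0.156
65 far [254.  73.] low z 0.152
70 far [255.  89.] low z 0.148
75 far [255. 105.] low z 0.146
80 far [255. 120.] low z 0.145
85 far [255. 136.] low z 0.145
90 far [255. 150.] low z 0.147
95 far [255. 165.] low z 0.15
100 far [255. 179.] low z 0.154
105 far [255. 194.] low z 0.159
110 far [255. 208.] low z 0.166
```

View pics/z8.png

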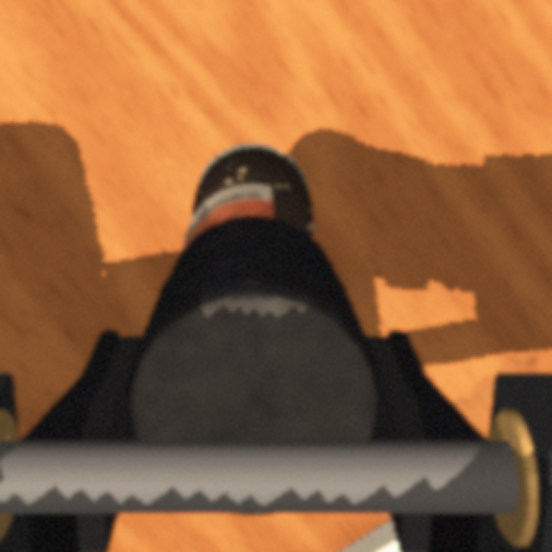

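It's still vertical, with the base about 147 mm up. Carry it over to the tray's left slot.

```bash
python3 -m inch '{"dp": [[0,-6,-7],[0,-14,-17],[0,-20,-24],[0,-20,-24],[0,-20,-24],[0,-20,-24],[0,-20,-24],[0,-20,-24],[0,-20,-24],[0,-20,-24],[0,-20,-24],[0,-20,-24],[0,-20,-24],[0,-20,-24],[0,-20,-24],[0,-20,-24],[0,-14,-17],[0,-7,-8],[0,-4,-3],[0,0,0]], "yaw": [0,0,0,0,0,0,0,0,0,0,0,0,0,0,0,0,0,0,0,0]}'
python3 -m inch '{"dp": [[0,0,0],[0,0,0],[0,0,0],[0,0,0],[0,0,0],[0,0,0],[0,0,0]], "yaw": [-4,-6,-6,-5,-3,0,0]}'
python3 - <<'E'
from h import *
from rig import bot
snap('wrist','w9'); snap('top','t9'); snap('scene','s9'); s=bot.read_state(); todo([0.605,.288,0.165],-14.2)
a=cv2.imread('pics/w9.png');b=cv2.imread('pics/s9.png')
cv2.imwrite('pics/c9.png',np.hstack([cv2.resize(a,(400,300)),cv2.resize(b,(400,300))]))
E
```

```text
time_s: 10.45
position: [0.6046, 0.288, 0.3071]
tcp_rot: [[-0.002, 0.789, -0.615], [-0.001, -0.615, -0.789], [-1.0, -0.001, 0.002]]
force: [0.4, -0.8, -3.0]
opening: 0.578
time_s: 11.03
position: [0.6058, 0.2857, 0.3079]
tcp_rot: [[-0.0, 0.969, -0.245], [-0.001, -0.245, -0.969], [-1.0, -0.0, 0.001]]
force: [0.1, -0.8, -3.2]
opening: 0.577
t 11.1833 pos [0.6057 0.2866 0.3081] yang -14.1 F [ 0.2  0.5 -3.4] open mm 50.6 dp [143.1  -1.   -1.2] yaw 0.0844806093999182
```

View pics/c9.png

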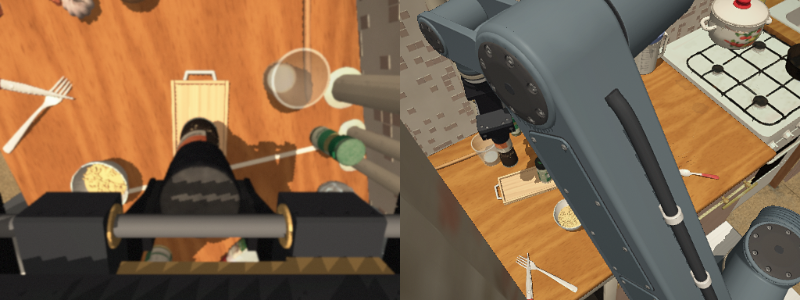

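View pics/t9.png

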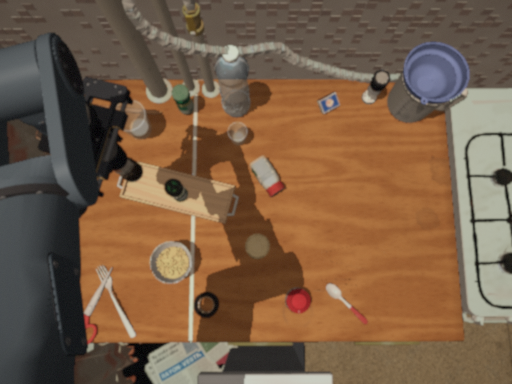

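Run:
```python
from h import *
im,K,P=load('pics/w9.npz')
c=np.array([.5865,.2153]);x=np.array([.969,-.245]);y=np.array([.245,.969])
pts=[[*(c+x*a+y*b),.016] for a,b in [(-.049,.137),(.049,.137),(.049,.05),(-.049,.05)]]
q=proj(K,P,pts); print(q.round(1))
v=im[...,::-1].copy(); 
for p in q: cv2.circle(v,tuple(int(t) for t in p.round()),2,(255,0,0),-1)
cv2.imwrite('pics/z9.png',cv2.resize(v[70:270,170:370],None,fx=3,fy=3))
tilt('pics/w9.npz',np.array([.6057,.2866,.3081]),-14.1,.168,.026,0)
```

```text
[[216.5 103.7]
 [291.1 103.7]
 [289.1 168.4]
 [218.6 168.5]]
50 far [254.  19.] low z 0.171
55 far [254.  37.] low z 0.164
60 far [254.  55.] low z 0.158
65 far [254.  72.] low z 0.153
70 far [254.  88.] low z 0.149
75 far [254. 104.] low z 0.147
80 far [254. 119.] low z 0.146
85 far [255. 134.] low z 0.146
90 far [255. 149.] low z 0.148
95 far [255. 164.] low z 0.151
100 far [255. 179.] low z 0.155
105 far [255. 193.] low z 0.161
110 far [255. 208.] low z 0.167
```

View pics/z9.png

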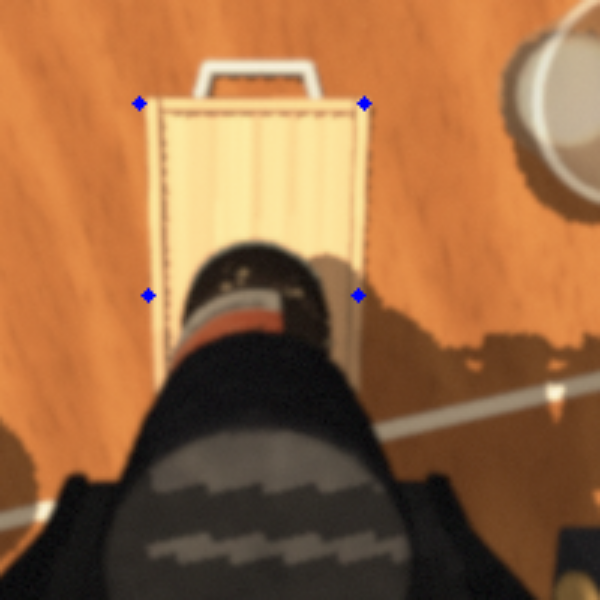

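The drawn corners sit about 2 px (3 mm) left of the tray in the wrist view, so I'll shift slightly right. The mill is vertical. Descend.

```bash
python3 -m inch '{"dp": [[5,1.5,-1],[12,0,0],[18,0,0],[20,0,0],[20,0,0],[20,0,0],[18,0,0],[12,0,0],[6,0,0],[3,0,0],[2,0,0],[1,0,0],[0,0,0],[0,0,0]], "yaw": [0,0,0,0,0,0,0,0,0,0,0,0,0,0]}'
python3 -m inch '{"dp": [[1.5,0,0],[1.5,0,0],[1.5,0,0],[1.5,0,0],[0,0,0]], "yaw": [0,0,0,0,0]}'
```

```text
time_s: 12.35
position: [0.6079, 0.2882, 0.1721]
tcp_rot: [[0.002, 0.97, -0.242], [0.001, -0.242, -0.97], [-1.0, 0.002, -0.001]]
force: [-0.3, 0.7, -3.3]
opening: 0.581
time_s: 12.77
position: [0.6074, 0.2882, 0.1654]
tcp_rot: [[0.0, 0.97, -0.242], [0.0, -0.242, -0.97], [-1.0, 0.0, -0.0]]
force: [0.3, 0.2, -0.8]
opening: 0.578
```

Contact is starting. I'll press 1 mm with an eased grip so the base seats flat, then look.

```bash
python3 -m inch '{"dp": [[0.7,0,0],[0.7,0,0],[0,0,0],[0,0,0]], "yaw": [0,0,0,0]}' 50.5
python3 - <<'E'
from h import *
from rig import bot
snap('wrist','w10'); s=bot.read_state(); todo([0.605,.288,0.165],-14.2)
tilt('pics/w10.npz',np.array(s['position']),-14.1,.168,.026,0)
im=load('pics/w10.npz')[0]; cv2.imwrite('pics/z10.png',cv2.resize(im[90:320,150:380,::-1],None,fx=2.4,fy=2.4,interpolation=cv2.INTER_CUBIC))
E
```

```text
time_s: 13.1
position: [0.6077, 0.2886, 0.1653]
tcp_rot: [[0.002, 0.97, -0.242], [0.001, -0.242, -0.97], [-1.0, 0.001, -0.002]]
force: [-1.7, 0.6, 4.9]
opening: 0.581
t 13.15 pos [0.6078 0.2886 0.1653] yang -14.0 F [-1.6  0.5  4.9] open mm 50.5 dp [ 0.3 -2.5  1.3] yaw 0.18197657622948782
50 far [255.  21.] low z 0.028
55 far [255.  39.] low z 0.021
60 far [255.  56.] low z 0.015
65 far [255.  73.] low z 0.01
70 far [255.  89.] low z 0.007
75 far [255. 105.] low z 0.004
80 far [255. 121.] low z 0.003
85 far [255. 136.] low z 0.004
90 far [255. 151.] low z 0.005
95 far [255. 165.] low z 0.008
100 far [255. 180.] low z 0.012
105 far [255. 194.] low z 0.018
110 far [255. 209.] low z 0.024
```

View pics/z10.png

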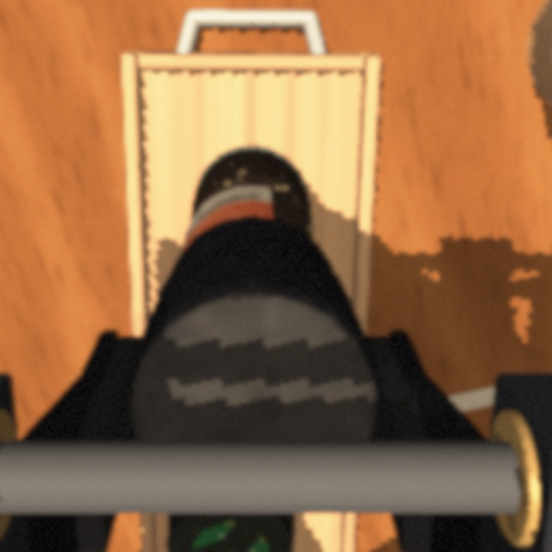

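Centred and vertical in the tray. Release and back up, then look from top and scene.

```bash
python3 -m inch '{"dp": [[-0.5,0,0],[0,0,0],[0,0,0]], "yaw": [0,0,0]}' 53
python3 -m inch '{"dp": [[0,0,0],[0,0,0],[0,0,0],[0,0,0],[-10,0,0],[-20,0,0],[-30,0,0],[-30,0,0],[-20,0,0],[0,0,0]], "yaw": [0,0,0,0,0,0,0,0,0,0]}' 80
python3 - <<'E'
from h import *
snap('wrist','w11'); todo([0.594,-.0308,0.20],-57.1)
E
```

```text
time_s: 13.4
position: [0.6077, 0.2879, 0.1642]
tcp_rot: [[0.001, 0.97, -0.242], [-0.0, -0.242, -0.97], [-1.0, 0.001, -0.0]]
force: [0.3, -0.4, 0.3]
opening: 0.605
time_s: 14.23
position: [0.6103, 0.289, 0.2811]
tcp_rot: [[0.012, 0.97, -0.242], [0.003, -0.242, -0.97], [-1.0, 0.011, -0.006]]
force: [1.3, 1.3, 0.8]
opening: 0.919
t 14.2833 pos [0.609  0.2886 0.2782] yang -14.0 F [-0.1 -0.   0.2] open mm 80.1 dp [ 77.4  62.2 313.8] yaw 43.09733712602781
```

View pics/w11.png

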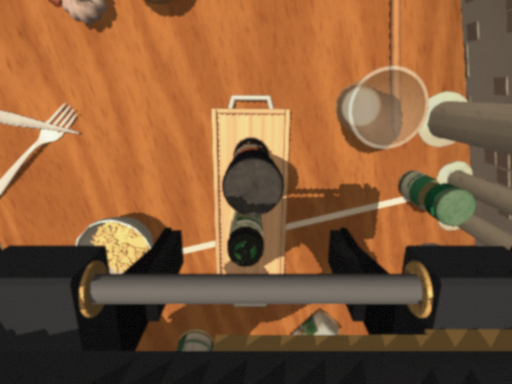

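The mill stands alone in the tray, head at (252,180), with the black-capped jar beside it at (243,243). Now for the red-capped jar.

```bash
python3 -m inch '{"dp": [[0,3,16],[0,5,30],[0,6,36],[0,6,36],[0,6,36],[0,6,36],[0,6,36],[0,6,36],[0,6,32],[0,4,19],[0,1.3,7.6],[5,0,0],[10,0,0],[12,0,0],[12,0,0],[12,0,0],[12,0,0],[5,0,0],[0,0,0],[0,0,0]], "yaw": [0,0,0,0,0,0,0,0,0,0,0,6,6,6.5,6.5,6.5,6.5,5,0,0]}' 80
python3 - <<'E'
from h import *
snap('wrist','w12'); todo([0.585,-.0359,0.016],-57.2)
im,K,P=load('pics/w12.npz'); v=im[...,::-1].copy()
for z in (0,.076,.097):
    q=proj(K,P,[[.6648-.84*z,.0157-.543*z,.0225]])[0]; print(q.round(1)); cv2.circle(v,tuple(int(t) for t in q.round()),2,(255,0,0),-1)
cv2.imwrite('pics/w12b.png',v)
E
```

```text
time_s: 15.95
position: [0.5823, -0.0358, 0.205]
tcp_rot: [[-0.003, 0.547, -0.837], [0.001, -0.837, -0.547], [-1.0, -0.002, 0.002]]
force: [0.1, -0.4, 0.9]
opening: 0.918
t 16.0 pos [ 0.5829 -0.036   0.2057] yang -56.9 F [-0.8  0.5 -0. ] open mm 80.0 dp [189.7   1.3  -2. ] yaw 0.33773055930799956
[257.1  72.7]
[256.6 151.1]
[256.5 170.9]
```

View pics/w12b.png

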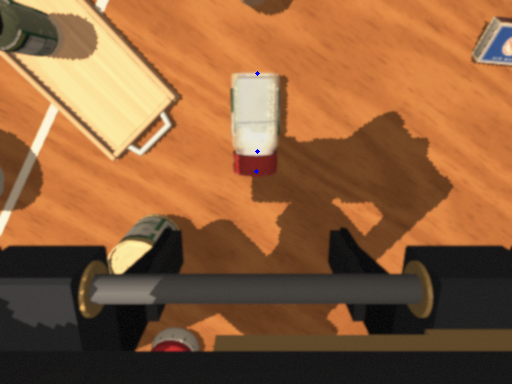

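Jar lined up: columns 233–278, cap end at row ~175, within 3 mm of the prediction. Descend and grip the cap's end.

```bash
python3 -m inch '{"dp": [[20,0,-1],[33,0,-1],[35,0,0],[35,0,0],[30,0,0],[20,0,0],[10,0,0],[5,0,0],[1,0,0],[0,0,0]], "yaw": [0,0,0,0,0,0,0,0,0,0]}' 80
python3 -m inch '{"dp": [[0,0,0],[0,0,0],[0,0,0],[0,0,0],[0,0,0],[0,0,0],[0,0,0],[-8,0,0],[-10,0,0],[-10,0,0],[-10,0,0],[-8,0,0],[0,0,0],[0,0,0]], "yaw": [0,0,0,0,0,0,0,0,0,0,0,0,0,0]}' 40
python3 - <<'E'
from h import *
from rig import bot
snap('wrist','w13'); s=bot.read_state(); todo([0.585,-.0359,0.016],-57.2)
im=load('pics/w13.npz')[0]; cv2.imwrite('pics/z13.png',cv2.resize(im[20:320,120:390,::-1],None,fx=2,fy=2,interpolation=cv2.INTER_CUBIC))
E
```

```text
time_s: 16.83
position: [0.586, -0.0355, 0.0181]
tcp_rot: [[0.002, 0.545, -0.838], [-0.0, -0.838, -0.545], [-1.0, 0.001, -0.001]]
force: [-0.2, 0.2, 1.0]
opening: 0.919
time_s: 18.0
position: [0.5856, -0.0355, 0.0642]
tcp_rot: [[0.002, 0.545, -0.839], [-0.001, -0.839, -0.545], [-1.0, 0.001, -0.001]]
force: [0.1, -0.2, -0.7]
opening: 0.51
t 18.05 pos [ 0.5851 -0.0353  0.0636] yang -57.0 F [ 0.5 -0.6 -0.8] open mm 44.3 dp [47.6  0.4  0.4] yaw 0.19203495735726506
```

View pics/z13.png

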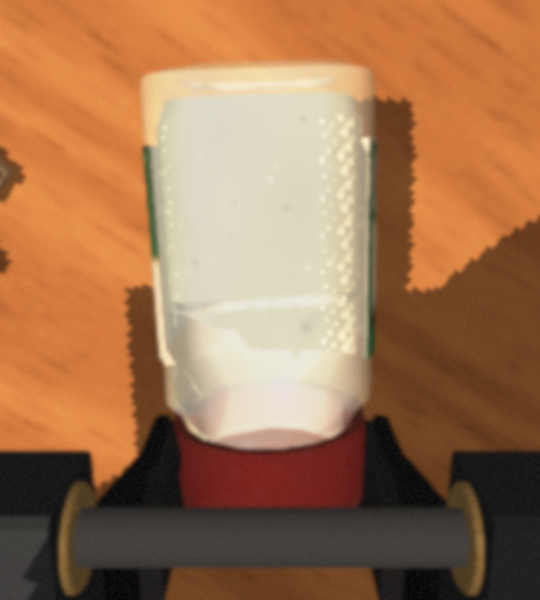

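The jar is gripped at 44.3 mm and held horizontal. Now ease the grip in small steps and watch.

```bash
cat > sn.py <<'E'
import sys; from h import *
snap('wrist',sys.argv[1]); todo([0.585,-.0359,0.016],-57.2)
E
python3 -m inch '{"dp": [[0,0,0],[0,0,0]], "yaw": [0,0]}' 44.5 >/dev/null; python3 sn.py a1
python3 -m inch '{"dp": [[0,0,0],[0,0,0]], "yaw": [0,0]}' 44.8 >/dev/null; python3 sn.py a2
python3 -m inch '{"dp": [[0,0,0],[0,0,0]], "yaw": [0,0]}' 45.0 >/dev/null; python3 sn.py a3
python3 - <<'E'
import cv2,numpy as np
cv2.imwrite('pics/a123.png',np.hstack([cv2.resize(cv2.imread(f'pics/a{i}.png')[:300,120:390],(266,296)) for i in (1,2,3)]))
E
```

```text
t 18.2667 pos [ 0.5846 -0.0352  0.0626] yang -57.0 F [-1.7  0.6 -0.6] open mm 44.3 dp [46.6  0.8 -0. ] yaw 0.18957599028210836
t 18.4833 pos [ 0.5849 -0.0353  0.0629] yang -57.0 F [-0.5 -0.4 -0. ] open mm 45.0 dp [46.9  0.5  0.2] yaw 0.186566764266189
t 18.7 pos [ 0.5851 -0.0353  0.0631] yang -57.0 F [ 0.6  0.4 -0.6] open mm 45.3 dp [47.1  0.4  0.4] yaw 0.18923882736930864
```

View pics/a123.png

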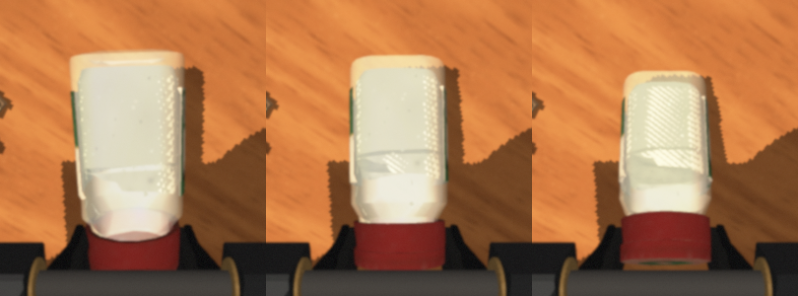

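It's swinging: the base is dropping and the cap is still at grip height. Nip slightly and check the angle.

```bash
python3 -m inch '{"dp": [[0,0,0],[0,0,0]], "yaw": [0,0]}' 44.6; python3 sn.py a4
python3 - <<'E'
from h import *
from rig import bot
s=bot.read_state()
im,K,P=load('pics/a4.npz'); v=im[...,::-1].copy()
pos=np.array(s['position']); n=np.radians(-57.0); a=np.array([np.cos(n+np.pi/2),np.sin(n+np.pi/2)])
L=.095;R=.023
for phi in range(0,60,5):
    c,sn=np.cos(np.radians(phi)),np.sin(np.radians(phi)); g=pos[2]+.008
    f=lambda u,w:proj(K,P,[[*(pos[:2]+a*(u*c+w*sn)),g-u*sn+w*c]])[0][1].round(0)
    print(phi,'base far/top',f(L,R),'cap joint top',f(L-.076,R),'cap end top/bot',f(L-.097,R),f(L-.097,-R),'lowz',round(g-L*sn-R*c,3))
cv2.imwrite('pics/z14.png',cv2.resize(v[40:300,120:390],None,fx=2.2,fy=2.2))
E
```

```text
time_s: 18.87
position: [0.5851, -0.0354, 0.0632]
tcp_rot: [[0.0, 0.544, -0.839], [-0.0, -0.839, -0.544], [-1.0, 0.0, -0.0]]
force: [-0.0, -0.1, -0.8]
opening: 0.516
t 18.9167 pos [ 0.5851 -0.0354  0.0632] yang -57.0 F [ 0.3  0.3 -0.4] open mm 44.7 dp [47.2  0.4  0.4] yaw 0.18850557725119188
0 base far/top 47.0 cap joint top 250.0 cap end top/bot 294.0 245.0 lowz 0.048
5 base far/top 45.0 cap joint top 243.0 cap end top/bot 290.0 249.0 lowz 0.04
10 base far/top 46.0 cap joint top 237.0 cap end top/bot 286.0 252.0 lowz 0.032
15 base far/top 48.0 cap joint top 232.0 cap end top/bot 281.0 256.0 lowz 0.024
20 base far/top 52.0 cap joint top 227.0 cap end top/bot 277.0 260.0 lowz 0.017
25 base far/top 57.0 cap joint top 222.0 cap end top/bot 272.0 263.0 lowz 0.01
30 base far/top 63.0 cap joint top 218.0 cap end top/bot 267.0 267.0 lowz 0.004
35 base far/top 70.0 cap joint top 214.0 cap end top/bot 262.0 271.0 lowz -0.002
40 base far/top 78.0 cap joint top 211.0 cap end top/bot 257.0 274.0 lowz -0.007
45 base far/top 86.0 cap joint top 208.0 cap end top/bot 253.0 278.0 lowz -0.012
50 base far/top 95.0 cap joint top 206.0 cap end top/bot 248.0 281.0 lowz -0.016
55 base far/top 104.0 cap joint top 204.0 cap end top/bot 244.0 285.0 lowz -0.02
```

View pics/z14.png

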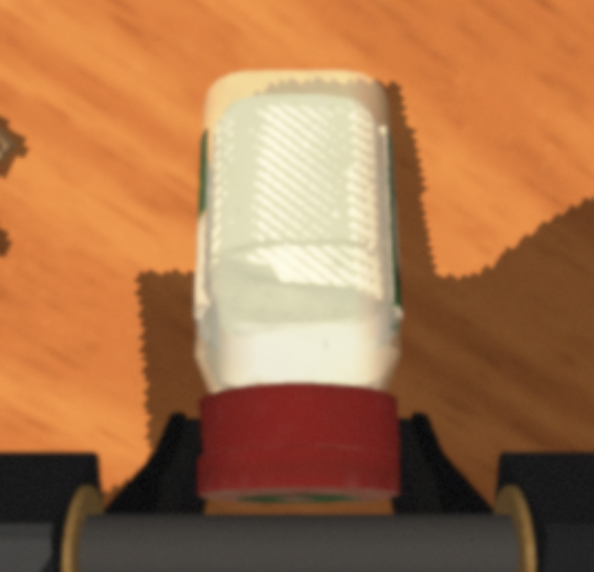

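The tilt is about 35° by all three marks, with the base on the worktop. Follow the arc.

```bash
python3 -m inch '{"dp": [[-5,0,-6.4],[-4.6,0,-6.4],[-4,0,-7.6],[-3.7,0,-7.6],[-2.7,0,-8.2],[-2.2,0,-8.2],[0,0,0],[0,0,0]], "yaw": [0,0,0,0,0,0,0,0]}' 44.8; python3 sn.py a5
python3 - <<'E'
from h import *
from rig import bot
s=bot.read_state()
im,K,P=load('pics/a5.npz'); v=im[...,::-1].copy()
tilt('pics/a5.npz',np.array(s['position']),-57,.095,.023,0)
cv2.imwrite('pics/z15.png',cv2.resize(v[60:320,120:390],None,fx=2.2,fy=2.2))
E
```

```text
time_s: 19.58
position: [0.6227, -0.0107, 0.0854]
tcp_rot: [[0.0, 0.545, -0.838], [-0.0, -0.838, -0.545], [-1.0, 0.0, -0.0]]
force: [0.4, 0.2, -1.6]
opening: 0.516
t 19.6333 pos [ 0.622  -0.0109  0.0851] yang -57.0 F [-0.3 -0.5 -1.4] open mm 44.8 dp [69.1  0.8 44.6] yaw 0.22397650580717254
50 far [254.  96.] low z 0.006
55 far [254. 105.] low z 0.002
60 far [254. 114.] low z -0.001
65 far [254. 123.] low z -0.003
70 far [254. 133.] low z -0.004
75 far [254. 143.] low z -0.005
80 far [254. 153.] low z -0.004
85 far [254. 162.] low z -0.004
90 far [254. 173.] low z -0.002
95 far [254. 183.] low z 0.0
100 far [254. 193.] low z 0.004
105 far [254. 203.] low z 0.007
110 far [254. 214.] low z 0.012
```

View pics/z15.png

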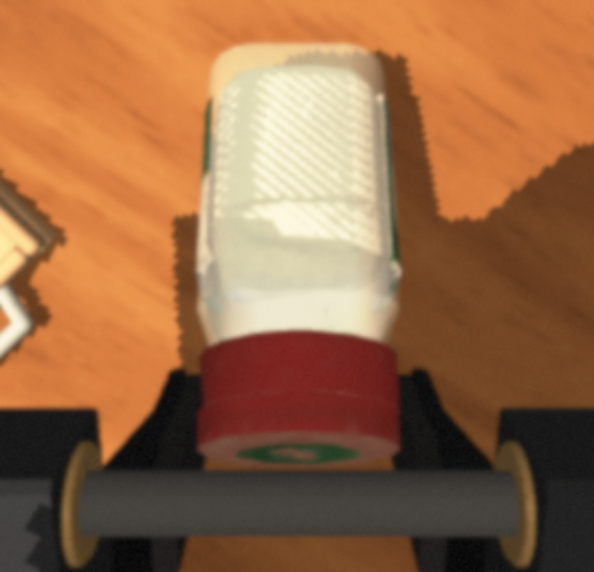

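Base far edge is near row 80, so it's about 41° and being carried rather than pivoting. Ease slightly more.

```bash
python3 -m inch '{"dp": [[0,0,0],[0,0,0]], "yaw": [0,0]}' 45.0 >/dev/null; python3 sn.py b1
python3 -m inch '{"dp": [[0,0,0],[0,0,0]], "yaw": [0,0]}' 45.1 >/dev/null; python3 sn.py b2
python3 - <<'E'
import cv2,numpy as np
cv2.imwrite('pics/b12.png',np.hstack([cv2.resize(cv2.imread(f'pics/b{i}.png')[20:320,120:390],(396,440)) for i in (1,2)]))
E
```

```text
t 19.85 pos [ 0.6216 -0.0114  0.0852] yang -57.0 F [-0.4 -0.6  0.2] open mm 44.7 dp [69.2  0.7 44. ] yaw 0.1736288418771892
t 20.0667 pos [ 0.622  -0.0112  0.0854] yang -57.0 F [-0.4 -1.1  0.3] open mm 45.1 dp [69.4  0.6 44.5] yaw 0.17519605211354872
```

View pics/b12.png

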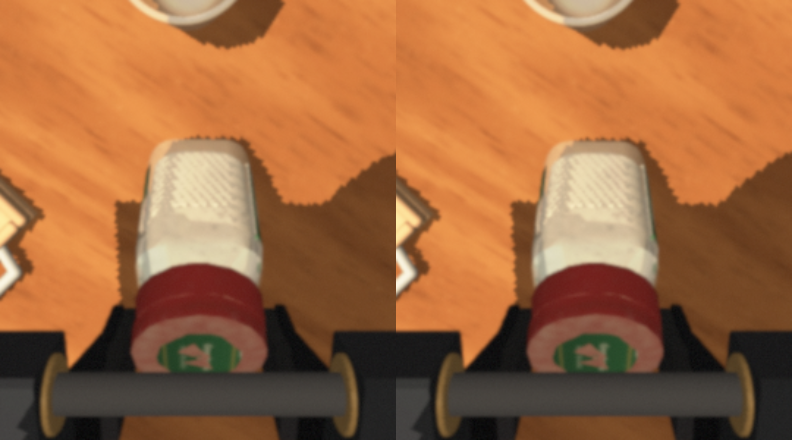

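Tilt is now about 60° with the base on the worktop, and the glass is ~40 mm beyond the base. Finish the arc.

```bash
python3 -m inch '{"dp": [[-1.6,0,-8.4],[-1.6,0,-8.4],[-0.2,0,-8.5],[-0.2,0,-8.5],[1,0,-8],[0,0,0],[0,0,0]], "yaw": [0,0,0,0,0,0,0]}' 45.1; python3 sn.py b3
python3 - <<'E'
from h import *
from rig import bot
s=bot.read_state()
im,K,P=load('pics/b3.npz'); v=im[...,::-1].copy()
tilt('pics/b3.npz',np.array(s['position']),-57,.095,.023,0)
cv2.imwrite('pics/z16.png',cv2.resize(v[60:320,120:390],None,fx=2.2,fy=2.2))
E
```

```text
time_s: 20.65
position: [0.6582, 0.0121, 0.0881]
tcp_rot: [[0.001, 0.545, -0.838], [-0.0, -0.838, -0.545], [-1.0, 0.001, -0.001]]
force: [0.2, -0.2, 0.5]
opening: 0.522
t 20.7 pos [0.6577 0.0118 0.0881] yang -57.0 F [ 0.7 -0.5  0.9] open mm 45.0 dp [72.   0.3 87. ] yaw 0.2246503431306337
50 far [254.  96.] low z 0.009
55 far [254. 105.] low z 0.005
60 far [254. 114.] low z 0.002
65 far [254. 123.] low z 0.0
70 far [254. 133.] low z -0.001
75 far [254. 143.] low z -0.002
80 far [254. 152.] low z -0.001
85 far [254. 162.] low z -0.001
90 far [254. 172.] low z 0.001
95 far [254. 183.] low z 0.003
100 far [254. 193.] low z 0.007
105 far [254. 203.] low z 0.01
110 far [254. 214.] low z 0.015
```

View pics/z16.png

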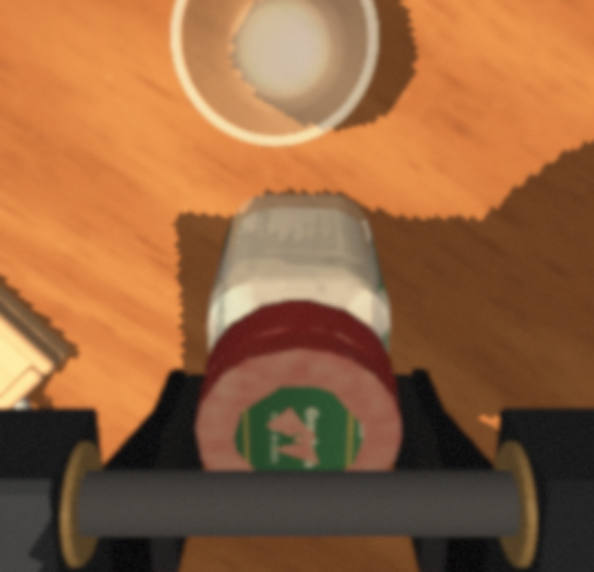

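Tilt ~78°, with the base ~20 mm clear of the glass. Advance 18 mm and press to seat it flat.

```bash
python3 -m inch '{"dp": [[0.4,0,-5],[0.4,0,-5],[0.4,0,-5],[0.5,0,-3],[1,0,0],[0,0,0],[0,0,0]], "yaw": [0,0,0,0,0,0,0]}' 45.1; python3 sn.py b4
python3 - <<'E'
from h import *
from rig import bot
s=bot.read_state()
im,K,P=load('pics/b4.npz'); v=im[...,::-1].copy()
tilt('pics/b4.npz',np.array(s['position']),-57,.095,.023,0)
cv2.imwrite('pics/z17.png',cv2.resize(v[60:320,120:390],None,fx=2.2,fy=2.2))
E
```

```text
time_s: 21.28
position: [0.6724, 0.0215, 0.0852]
tcp_rot: [[0.0, 0.544, -0.839], [0.0, -0.839, -0.544], [-1.0, -0.0, -0.0]]
force: [1.2, 0.7, -0.2]
opening: 0.522
t 21.3333 pos [0.6724 0.0214 0.0852] yang -57.0 F [-0.2 -0.4  0.5] open mm 45.4 dp [ 69.2   0.5 104.5] yaw 0.18307781653177813
50 far [254.  95.] low z 0.006
55 far [254. 104.] low z 0.002
60 far [254. 113.] low z -0.001
65 far [254. 122.] low z -0.003
70 far [254. 132.] low z -0.004
75 far [254. 142.] low z -0.005
80 far [255. 152.] low z -0.004
85 far [255. 162.] low z -0.003
90 far [255. 172.] low z -0.002
95 far [255. 182.] low z 0.001
100 far [255. 192.] low z 0.004
105 far [255. 203.] low z 0.007
110 far [255. 213.] low z 0.012
```

View pics/z17.png

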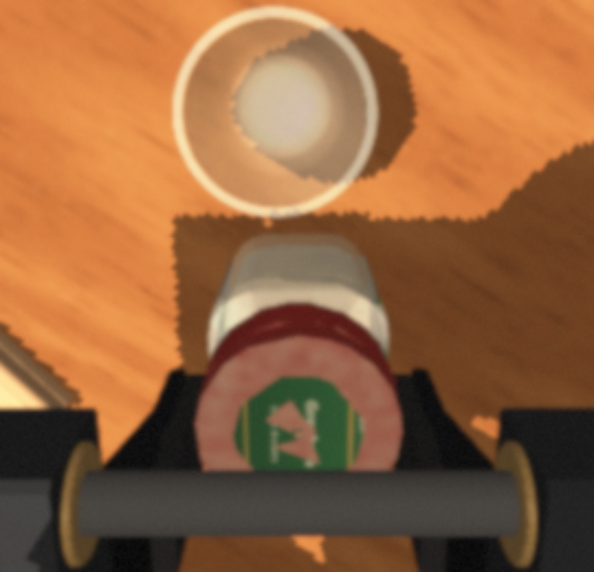

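Nearly upright (far edge at row ~167, about 87°) and barely held. Open a hair so it settles flat, lower 7 mm for a better hold, regrip and look.

```bash
python3 -m inch '{"dp": [[0,0,0],[0,0,0],[0,0,0],[0,0,0],[3,0,0],[4,0,0],[0,0,0]], "yaw": [0,0,0,0,0,0,0]}' 49; python3 sn.py b5
python3 -m inch '{"dp": [[0,0,0],[0,0,0],[0,0,0],[0,0,0]], "yaw": [0,0,0,0]}' 40; python3 sn.py b6
python3 - <<'E'
from h import *
from rig import bot
s=bot.read_state()
tilt('pics/b6.npz',np.array(s['position']),-57,s['position'][2]+.008,.023,0)
cv2.imwrite('pics/b56.png',np.hstack([cv2.resize(cv2.imread(f'pics/b{i}.png')[20:320,120:390],(396,440)) for i in (5,6)]))
E
```

```text
time_s: 21.92
position: [0.6717, 0.0214, 0.0772]
tcp_rot: [[-0.002, 0.544, -0.839], [0.0, -0.839, -0.544], [-1.0, -0.001, 0.002]]
force: [-0.9, 0.1, 0.2]
opening: 0.565
t 21.9667 pos [0.6718 0.0214 0.0774] yang -57.0 F [ 0.3 -0.8  0.6] open mm 49.0 dp [ 61.6   0.9 104. ] yaw 0.18900546834683496
time_s: 22.3
position: [0.6723, 0.0214, 0.0782]
tcp_rot: [[-0.0, 0.545, -0.839], [0.0, -0.839, -0.545], [-1.0, -0.0, 0.0]]
force: [0.3, 0.6, -0.9]
opening: 0.513
t 22.35 pos [0.6724 0.0214 0.0782] yang -57.0 F [ 0.1 -0.1 -1.2] open mm 44.2 dp [ 62.2   0.5 104.5] yaw 0.19269767880842892
50 far [254. 105.] low z 0.005
55 far [254. 113.] low z 0.002
60 far [255. 121.] low z 0.0
65 far [255. 129.] low z -0.002
70 far [255. 138.] low z -0.003
75 far [255. 147.] low z -0.003
80 far [255. 156.] low z -0.003
85 far [255. 165.] low z -0.002
90 far [255. 175.] low z -0.0
95 far [255. 184.] low z 0.002
100 far [255. 194.] low z 0.005
105 far [255. 203.] low z 0.009
110 far [255. 213.] low z 0.013
```

View pics/b56.png

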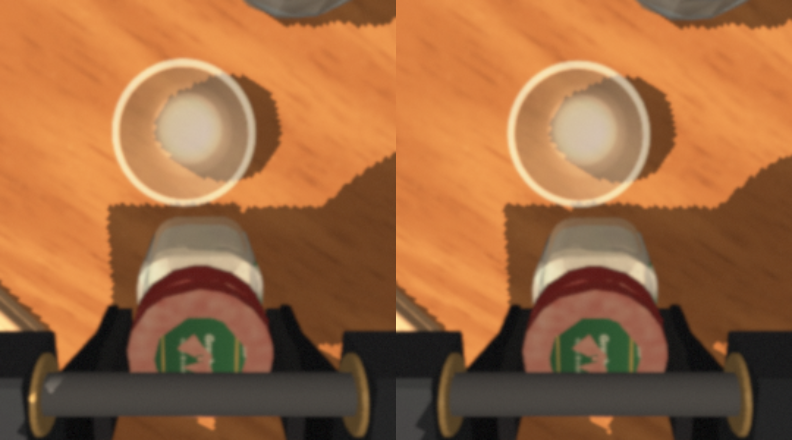

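The jar stands on its own and is regripped at 44.2 mm, 2–3 mm ahead of the TCP. Lift, carry to the right slot and turn.

```bash
python3 -m inch '{"dp": [[-5,0,0],[-12,0,0],[-18,0,0],[-20,0,0],[-16,0,0],[-9,0,0],[0,-8,1.5],[0,-18,3],[0,-25,4],[0,-25,4],[0,-25,4],[0,-25,4],[0,-16,3],[0,-9,2],[0,0,0]], "yaw": [0,0,0,0,0,0,0,0,0,0,0,0,0,0,0]}'
python3 -m inch '{"dp": [[0,0,0],[0,0,0],[0,0,0],[0,0,0],[0,0,0],[0,0,0],[0,0,0],[0,0,0],[0,0,0],[0,0,0]], "yaw": [-4,-6,-6,-6,-6,-6,-5,-3.8,0,0]}'
python3 - <<'E'
from h import *
from rig import bot
snap('wrist','w20'); s=bot.read_state(); todo([0.5686,.1343,0.0842],-14.2)
tilt('pics/w20.npz',np.array(s['position']),-14.2,.0862,.023,0)
E
```

```text
time_s: 23.6
position: [0.5668, 0.1356, 0.1579]
tcp_rot: [[-0.002, 0.546, -0.838], [0.0, -0.838, -0.546], [-1.0, -0.001, 0.002]]
force: [0.4, -0.2, -1.0]
opening: 0.509
time_s: 24.43
position: [0.5699, 0.1333, 0.1582]
tcp_rot: [[0.001, 0.969, -0.248], [-0.0, -0.248, -0.969], [-1.0, 0.001, 0.0]]
force: [0.4, -0.3, -1.0]
opening: 0.513
t 24.4833 pos [0.5697 0.1335 0.1582] yang -14.4 F [ 0.6  0.3 -0.9] open mm 44.0 dp [74.  -1.3 -0.6] yaw -0.1534544965088429
50 far [254. 104.] low z 0.085
55 far [254. 112.] low z 0.082
60 far [254. 120.] low z 0.08
65 far [254. 129.] low z 0.078
70 far [254. 137.] low z 0.077
75 far [254. 146.] low z 0.077
80 far [254. 155.] low z 0.077
85 far [254. 165.] low z 0.078
90 far [254. 174.] low z 0.08
95 far [254. 183.] low z 0.082
100 far [254. 193.] low z 0.085
105 far [254. 203.] low z 0.089
110 far [255. 213.] low z 0.093
```

View pics/w20.png

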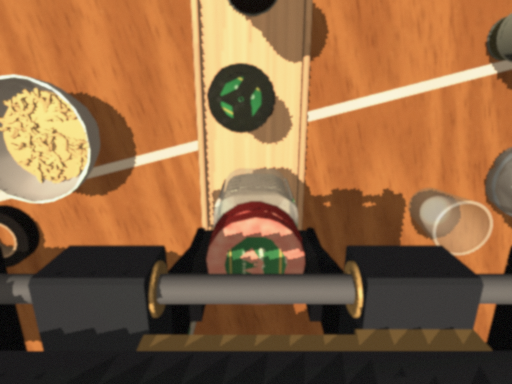

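The jar is centred between the tray walls (203–308 at row ~190), with the black-capped jar clear ahead at (241,97). Descend.

```bash
python3 -m inch '{"dp": [[5,-1,0],[12,0,0],[16,0,0],[16,0,0],[11,0,0],[6,0,0],[3,0,0],[0,0,0],[0,0,0]], "yaw": [0,0,0,0,0,0,0,0,0]}'
python3 -m inch '{"dp": [[1.5,0,0],[1.5,0,0],[1,0,0],[1,0,0],[0,0,0]], "yaw": [0,0,0,0,0]}'
python3 - <<'E'
from h import *
from rig import bot
snap('wrist','w21'); s=bot.read_state(); todo([0.5686,.1343,0.0842],-14.2)
E
```

```text
time_s: 25.23
position: [0.5683, 0.1344, 0.0896]
tcp_rot: [[0.001, 0.969, -0.246], [0.0, -0.246, -0.969], [-1.0, 0.001, -0.0]]
force: [0.3, -1.0, -0.3]
opening: 0.508
time_s: 25.65
position: [0.5678, 0.1344, 0.0843]
tcp_rot: [[-0.0, 0.969, -0.245], [0.0, -0.245, -0.969], [-1.0, -0.0, -0.0]]
force: [0.1, 1.0, -0.6]
opening: 0.51
t 25.7 pos [0.5678 0.1344 0.0843] yang -14.2 F [-0.3  0.  -1.1] open mm 44.7 dp [ 0.1  0.8 -0.1] yaw -0.01061025907493729
```

View pics/w21.png

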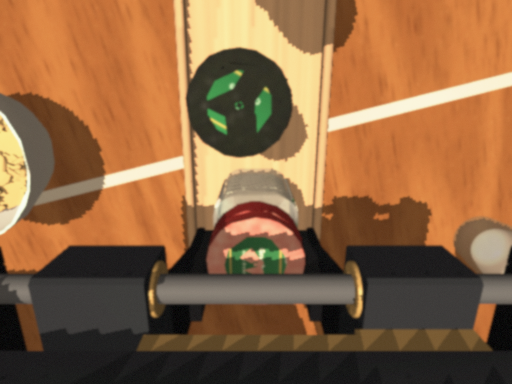

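Not pressing yet. Lower another millimetre or two with an eased grip until force shows.

```bash
python3 -m inch '{"dp": [[0.7,0,0],[0.7,0,0],[0.5,0,0],[0,0,0]], "yaw": [0,0,0,0]}' 
python3 -m inch '{"dp": [[0,0,0],[0,0,0],[0,0,0]], "yaw": [0,0,0]}' 45.1
```

```text
time_s: 26.03
position: [0.568, 0.1344, 0.0839]
tcp_rot: [[0.001, 0.969, -0.245], [-0.0, -0.245, -0.969], [-1.0, 0.001, -0.0]]
force: [-1.7, -1.1, 9.4]
opening: 0.51
time_s: 26.28
position: [0.568, 0.1344, 0.0835]
tcp_rot: [[0.001, 0.969, -0.245], [0.0, -0.245, -0.969], [-1.0, 0.001, -0.0]]
force: [-0.8, -0.8, 4.9]
opening: 0.519
```

Seated: 9 N of press, dropping as the grip eases. Release and back straight up.

```bash
python3 -m inch '{"dp": [[-0.5,0,0],[0,0,0],[0,0,0]], "yaw": [0,0,0]}' 48
python3 -m inch '{"dp": [[0,0,0],[0,0,0],[0,0,0],[-8,0,0],[-16,0,0],[-25,0,0],[-30,0,0],[-30,0,0],[-30,0,0],[-30,0,0],[-20,0,0],[-10,0,0],[0,0,0]], "yaw": [0,0,0,0,0,0,0,0,0,0,0,0,0]}' 78
python3 - <<'E'
from h import *
snap('wrist','w22'); todo([0.568,-.2,0.28],-14.2)
E
```

```text
time_s: 26.53
position: [0.568, 0.1344, 0.0828]
tcp_rot: [[0.0, 0.969, -0.245], [0.0, -0.245, -0.969], [-1.0, 0.0, -0.0]]
force: [0.8, 0.2, -0.7]
opening: 0.547
time_s: 27.62
position: [0.5692, 0.1345, 0.2849]
tcp_rot: [[0.006, 0.969, -0.245], [0.0, -0.245, -0.969], [-1.0, 0.006, -0.002]]
force: [0.1, 1.0, -0.3]
opening: 0.891
t 27.6667 pos [0.5681 0.1344 0.2828] yang -14.2 F [ 0.1  0.5 -1.2] open mm 77.6 dp [  2.7  82.  324.2] yaw -0.007123726703966327
```

View pics/w22.png

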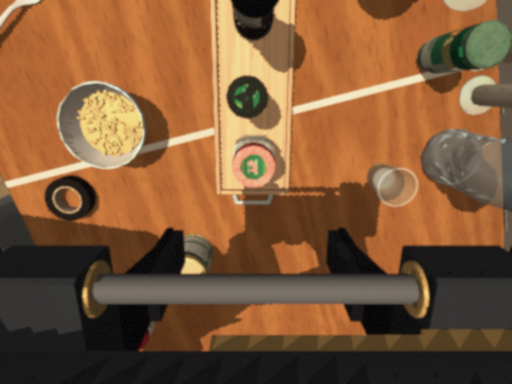

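Both are standing in the tray: mill at (253,15), black cap (247,97), red cap (254,165). Swing the arm aside and check with the fixed cameras.

```bash
python3 -m inch '{"dp": [[0,0,15],[0,0,30],[0,0,35],[0,0,35],[0,0,35],[0,0,35],[0,0,35],[0,0,35],[0,0,35],[0,0,35],[0,0,35],[0,0,35],[0,0,35],[0,0,35],[0,0,35],[0,0,30],[0,0,15],[0,0,0]], "yaw": [0,0,0,0,0,0,0,0,0,0,0,0,0,0,0,0,0,0]}'
python3 - <<'E'
from h import *
snap('top','t30'); snap('scene','s30')
a=cv2.imread('pics/t30.png')[100:300,100:300]; b=cv2.imread('pics/s30.png')[120:320,80:320]
cv2.imwrite('pics/c30.png',np.hstack([cv2.resize(a,(360,360),interpolation=3),cv2.resize(b,(432,360),interpolation=3)]))
E
```

```text
time_s: 29.17
position: [0.4326, -0.3965, 0.2796]
tcp_rot: [[-0.002, 0.968, -0.249], [0.002, -0.249, -0.968], [-1.0, -0.002, -0.001]]
force: [0.6, 0.1, 0.8]
opening: 0.893
```

View pics/c30.png

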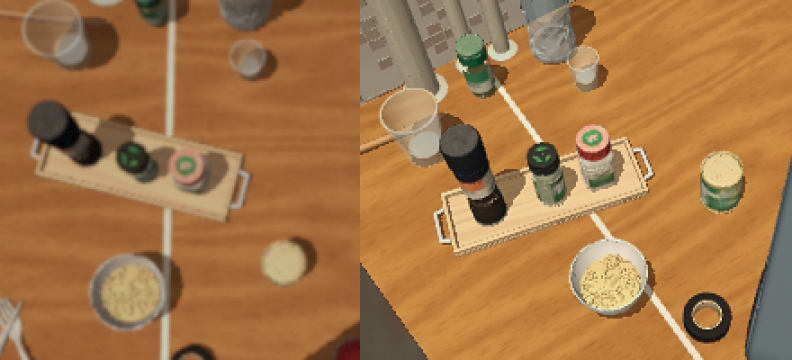

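All three stand in the tray, in both views. One numeric check of cap-top positions and bystander shifts, then hand in.

Run:
```python
from h import *
a,K,P=load('pics/t0.npz') if False else load('pics/top0.npz'); b,_,_=load('pics/t30.npz')
ga,gb=[cv2.cvtColor(i,cv2.COLOR_RGB2GRAY) for i in (a,b)]
for n,(u,v),r in [('bowl',(172,262),24),('tin',(258,245),16),('glass',(237,132),14),('spice_b',(174,186),11)]:
    T=ga[v-r:v+r,u-r:u+r]; S=gb[v-r-8:v+r+8,u-r-8:u+r+8]; m=cv2.matchTemplate(S,T,cv2.TM_CCOEFF_NORMED); _,q,_,l=cv2.minMaxLoc(m); print(n,'shift px',l[0]-8,l[1]-8,'score',round(q,3))
c=np.array([.5889,.2147])
def fr(p): d=p[:2]-c; return (d@[.969,-.245]*1000).round(1),(d@[.245,.969]*1000).round(1)
hsv=cv2.cvtColor(b,cv2.COLOR_RGB2HSV)
def blob(m,x0,y0,x1,y1):
    r=np.zeros(m.shape,np.uint8); r[y0:y1,x0:x1]=m[y0:y1,x0:x1]; n,l,st,ct=cv2.connectedComponentsWithStats(r); i=1+np.argmax(st[1:,4]); return ct[i],st[i]
pk=((hsv[...,0]<10)|(hsv[...,0]>170))&(hsv[...,2]>140)&(hsv[...,1]>50)&(hsv[...,1]<170)
print('red cap px',blob(pk,190,175,220,205)); 
print('jar cap top', fr(ray(K,P,[(203.5,192)],.103)[0]))
print('mill top by eye (127,167):',fr(ray(K,P,[(127,167)],.183)[0]))
s,Ks,Ps=load('pics/s30.npz')
for n,p,z in [('mill',(80+(463-360)/1.8,120+143/1.8),.183),('jar',(80+(594-360)/1.8,120+139/1.8),.103)]: print('scene',n,fr(ray(Ks,Ps,[p],z)[0]))
# mill base front bottom in scene
print('scene mill base near edge',fr(ray(Ks,Ps,[(80+(489-360)/1.8,120+222/1.8)],.006)[0]))
```

```text
bowl shift px 0 0 score 0.999
tin shift px 0 0 score 1.0
glass shift px 0 0 score 0.998
spice_b shift px 0 0 score 0.888
red cap px (array([207.18918919, 197.75675676]), array([199, 191,  14,  11,  37], dtype=int32))
jar cap top (np.float64(-1.0), np.float64(-77.5))
mill top by eye (127,167): (np.float64(0.5), np.float64(80.8))
scene mill (np.float64(-8.0), np.float64(80.7))
scene jar (np.float64(-4.2), np.float64(-77.9))
scene mill base near edge (np.float64(-16.8), np.float64(86.2))
```

Everything agrees within a few millimetres. Nothing around has moved and the gripper is clear.

```bash
python3 -c "
from rig import bot
print(bot.hand_in())"
```

```text
the job is handed in; nothing more can be done
None
```

The pepper mill and the red-capped jar are both standing upright in the tray, one on each side of the black-capped jar, and I handed the job in at about 29 s. No verdict was reported.

**How it was done:** the tool could only point down, so I gripped each piece near its cap end and raised it. I eased the grip until its base dropped to the worktop, then followed an arc about the base edge until it stood. Each one was then carried over the tray, set down and released.

**Last checks:**
- **Mill:** its top is at about (0, +81) mm in the tray frame. Its base was set down near +76 mm, so it leans about 0.03 rad by that estimate.
- **Red-capped jar:** its top is at about (−1, −78) mm and it looks upright in both fixed views.
- **Black-capped jar, bowl, glass and tin:** none shows any pixel shift from the first top picture. The match for the black-capped jar was weaker (0.89), probably because of new shadows and its neighbours.
- **Arm:** it was moved well aside, touching nothing.

**Where checks disagreed:**
- The scene camera puts the mill's top 8 mm off in tray x, where the top camera gives under 1 mm. I read those pixels by eye from enlarged crops.
- My automatic colour mask for the red cap caught only part of it, so I used a pixel read by eye instead.

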